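# Tip the standoff tray over the bin rim

### The job

Pick up the small steel tray by its upright black grip without spilling, and hook its down-turned lip over the far rim (the side away from the robot) of the deep blue bin so that the tray rests level on that rim. Keeping the lip on the rim as the pivot, swing the grip end up and over by about 45 degrees or more until both brass standoffs have rolled into the bin. Then set the empty tray down again, flat on its feet on the bench clear of the bin, and let go.

Things in the scene. Friction and masses are not known exactly. Their poses are not given: they have to be found in the camera images.
- tray: Steel tray, 0.32 kg, in mm: 90 wide (y), walls 22 high. x from open lip end to back wall. Origin: underside of 3 mm floor, mid-width, centre of groove for the rim, between lip (x -9 down to tip x -17, z -7) and front feet (x +13). On 8 mm feet, lip end faces robot. Black upright grip block at back: centre x 99, 30 long (x), 20 wide (y), top z 66, upper 40 free; pinch across y, tool may lean.
- bin: Deep open blue plastic bin, empty, fixed to the bench left or right of the tray: 140 (x) by 190 (y) by 90 mm high, upright walls 5 thick. Origin: centre of underside, at bench height. +x side faces away from the robot: far rim centre line at x 67.5, z 90. Hook with tray x along bin x, lip inside the bin, tray origin on that line. Not the shallow blue bin (40 high) holding nuts.
- standoff_a: Hexagonal brass standoff, 17 mm across flats, 40 long (its y axis), 65 g; origin at its centre. Lies on a flat across the tray floor, nearer the lip. Stays put while the tray is within about 10 degrees of level; sure to roll out at 40 degrees or more.
- standoff_b: Second, identical brass standoff, lying across the tray floor nearer the back wall; origin at its centre, y along its length.
Things that resemble listed ones, but are neither listed nor needed, are in the scene too. What is shaped like the tray but brown is not meant. What is shaped like the standoff_a but pink is not meant.

How it is judged:
By the outcome, as a careful person would: the job done as asked, in the order asked, and still so for the second after the job is handed in, with the robot touching nothing.
It also fails if it takes over 64 s, if anything falls off the work surface, if the arm or the gripper's body presses on something with over 40 N, if the wrist force passes 120 N, or if a joint passes its speed limit or range.

### The arm

A 6-joint arm with a two-finger parallel gripper is mounted at the origin on the work surface. World frame = base frame: x ahead of the robot, y to its left, z up, the work surface at z = 0. Lengths are in m, angles in rad, forces in N, time in s.
With the tool pointing down it reaches from about 0.35 to 0.775 m from the base axis. Payload 7.3 kg.
Tool frame: the origin (TCP) lies midway between the tips of the shut fingers; the grasp point (between the pads) lies 19 mm behind it; z points along the fingers, y is the line along which they close (so a half turn about z gives the same grasp; the last joint's range is limited). The gripper opens to 92 mm and grips with 3 to 60 N. Pads are 19 mm wide; open, the fingers measure 130 mm over their backs; the gripper's body (75 mm by 190 mm) begins 47 mm behind the grasp point.
Start: joints at [1.081, 0.342, 1.524, -0, 1.275, -0.146], TCP at [0.177, 0.494, 0.227] pointing down, gripper open.
Joint ranges: [-2.53, 2.53], [-0.77, 2.02], [0.04, 2.7], [-1, 4.14], [0.28, 2.66], [-3.11, 3.11]. Speed limits (rad/s): [2.57, 2.57, 3.14, 3.14, 3.14, 3.14].

### API

Orientations are given as a unit quaternion [w, x, y, z].
In Python, from workcell import bot gives the robot as it stands.
- The arm moves only by the tool drive_tool, never from a script. Its argument "increments" is a list of rows, each an object with "hand": the opening, from 0 (shut) to 1 (fully open); "linear": the shift along the tool's x, y, z in m, a list of three; "yaw": the turn about the tool's z in degrees. In form: [{"hand": hand, "linear": [tx, ty, tz], "yaw": yaw}, ...]. A call has 1 to 10 rows; each row is the pose to reach, as a shift and turn from the pose commanded when the call began, along the tool's axes at that moment; what a row does not reach only later rows make up. A row lasts 1/10 s, in which the tool goes at most 50 mm and 8.59 degrees, less where a joint would pass 70% of its speed; a pose out of reach is approached as far as the arm can. A call with a gripper value outside its range is refused whole. The fingers move at their own pace and stop on an object; the grip force is fixed at half the most. Time passes only in rows, so rows that repeat a pose let the fingers close. It gives the time, the measured TCP pose, the force, the opening and the grip force at its end, in the units of the state.
- bot.read_state(): the state, without advancing time (a new reading comes with each control period).
- bot.grab_frame(name): name is "scene" or "top" or "wrist"; returns (picture, depth): 480x640x3 uint8, red, green, blue; 480x640 float32, m along the optical axis (not along the pixel's ray), 0 where there is no reading.
- bot.camera_info(name): a dict with "camera_matrix" (3x3 intrinsics, pixels), "origin" and "rotation" of the camera in the world. Camera axes: x right, y down, z forward; pixel columns grow to the right and rows downward; lengths in m; the calibration is good to about 2 mm. A picture is of the moment at which its call begins: read the wrist's pose just before it. camera_info takes no time and is no camera call; for the wrist camera it gives the pose at the moment of the call.
- bot.hand_in(): hands the job in; it is judged then, once.
The state is a dict: "clock": time; "joint_pos": joint angles; "qd": joint speeds; "tau": joint torques, N m; "tcp_pos": TCP position; "orientation": TCP orientation; "wrist_force": force on the tool from outside, world axes, zero at the start; "torque": the same for the moment, N m; "grip_width": finger opening in m; "finger_force": force on a finger pad.
Only numpy, scipy, OpenCV 4.12 (cv2) and the standard library are available. Lean on these libraries where they do the work, as an engineer would, in place of code of your own. Each camera call takes 0.05 s, during which the arm holds its last target. There are 200 camera calls.

## Working session

There is one attempt and no reset: what is moved stays moved. The work goes in short steps, Python scripts to look and compute and a tool call to move; the robot and the scene stay as the last step left them, time stands still between calls to the robot, and variables do not carry over. Pictures are saved under pics/ and viewed, at most 10 in all, crops included, and the job is handed in when it is done.

Besides the shell and the picture viewer there is one more tool, called after "Request:" as name(argument=value, ...), one argument or row to a line, values as JSON. drive_tool: Moves the arm, as the interface text tells. Its arguments: {"type":"object","properties":{"increments":{"type":"array"}},"required":["increments"]}

```bash
mkdir -p pics; ls
python3 - <<'E'
from workcell import bot
import cv2,numpy as np
for n in("top","scene"):
    p,d=bot.grab_frame(n); cv2.imwrite(f"pics/{n}0.png",p[...,::-1]); np.save(f"{n}0.npy",d); c=bot.camera_info(n); print(n,c)
print(bot.read_state())
E
```

```text
pics
top {'camera_matrix': array([[523.26407653,   0.        , 320.59819925],
       [  0.        , 523.26407653, 240.39783107],
       [  0.        ,   0.        ,   1.        ]]), 'origin': array([0.35024988, 0.00872233, 0.74421138]), 'rotation': array([-0.0321915 ,  0.71228699, -0.69986303,  0.0424581 ])}
scene {'camera_matrix': array([[540.32786187,   0.        , 320.49736947],
       [  0.        , 540.32786187, 238.15445019],
       [  0.        ,   0.        ,   1.        ]]), 'origin': array([ 0.86933455, -0.1315702 ,  0.72108337]), 'rotation': array([-0.22442212,  0.76430019,  0.58007871, -0.17026045])}
{'clock': 0.1, 'joint_pos': array([ 1.08103054e+00,  3.42668210e-01,  1.52488471e+00, -2.18802335e-05,
        1.27542384e+00, -1.45968092e-01]), 'qd': array([ 0.00095855, -0.00149646, -0.005941  ,  0.00216993,  0.00121643,
        0.0015179 ]), 'tau': array([ 2.52307553e-03, -4.32008994e+01, -2.44694728e+01,  7.19887507e-02,
        5.25368366e-02, -1.10193770e-05]), 'tcp_pos': array([0.17676009, 0.49397229, 0.22611944]), 'orientation': array([-2.06355548e-04,  1.71050332e-01,  9.85262049e-01, -6.60656045e-04]), 'wrist_force': array([ 0.7762297 , -0.00613578,  0.40523303]), 'torque': array([-0.05466911,  0.01399438, -0.02761615]), 'finger_force': 0.0, 'grip_width': 0.09202960931887974}
```

View pics/top0.png

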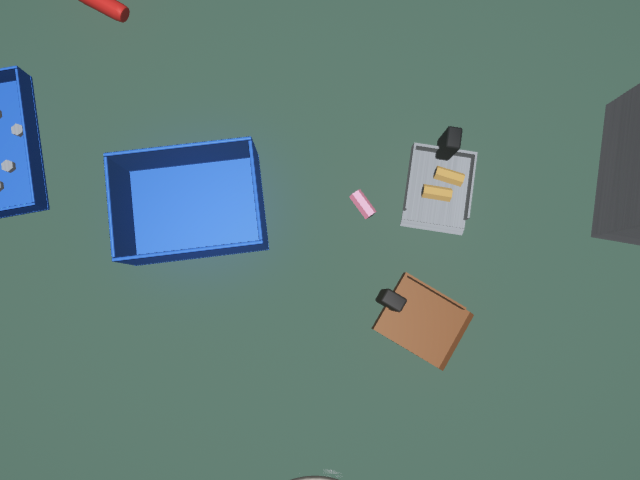

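View pics/scene0.png

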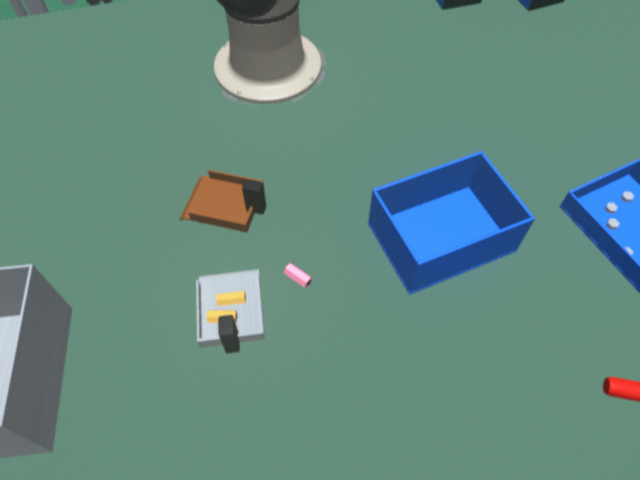

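The top view shows the steel tray at about (440,190) with its grip at (450,142) and lip towards the robot. The deep bin is at (185,200) with its far rim along row ~145. Pink (362,204) and the brown tray (425,320) are distractors. The scene view agrees. Next I measure the poses from depth.

```bash
cat > h.py <<'E'
import numpy as np,cv2
from scipy.spatial.transform import Rotation as R
def cloud(d,c):
    K=c["camera_matrix"];q=np.array(c["rotation"])
    v,u=np.mgrid[:480,:640]
    P=np.stack([(u-K[0,2])/K[0,0]*d,(v-K[1,2])/K[1,1]*d,d],-1)
    M=R.from_quat(q[[1,2,3,0]]).as_matrix() if q.shape==(4,) else q
    return P@M.T+c["origin"]
def rect(P):
    (c,s,a)=cv2.minAreaRect(P[:,:2].astype(np.float32)*1000); return np.round(c,1),np.round(s,1),round(a,2)
E
python3 - <<'E'
from h import *
from workcell import bot
for n in("top","scene"):
    im=cv2.imread(f"pics/{n}0.png").astype(int);d=np.load(n+"0.npy");P=cloud(d,bot.camera_info(n));ok=d>0
    b,g,r=im[...,0],im[...,1],im[...,2];x,y,z=P[...,0],P[...,1],P[...,2]
    print(n,"bench z",np.median(z[ok&(abs(z)<.02)]))
    m=ok&(b>r+60)&(abs(z-.09)<.006)&(x>.2)&(x<.55)&(y<.35); print("bin rim",m.sum(),rect(P[m]),np.median(z[m]))
    near=ok&(y<-.1)&(y>-.27)&(x>.33)&(x<.6)
    m=near&(r<60)&(z>.066)&(z<.085); print("grip top",m.sum(),rect(P[m]),np.median(z[m]),P[m].mean(0))
    m=near&(z>.006)&(z<.034)&(abs(b-r)<35)&(r>100); print("tray",m.sum(),rect(P[m]))
    m=near&(r>b+80)&(z>.015)&(y<-.12)&(x>.38); print("brass",m.sum(),np.median(P[m],0))
E
```

```text
top bench z -0.0001963116258344999
bin rim 2267 (array([471. , 176.1]), array([140.4, 190.6]), 7.9) 0.08914978547085883
grip top 126 (array([ 463., -145.]), array([ 22.3, 238.5]), 73.96) 0.07217529437149206 [ 0.55570382 -0.17029052  0.07158682]
tray 3959 (array([ 471.3, -162.2]), array([ 90.9, 182.9]), 82.59)
brass 398 [ 0.5042401  -0.17230169  0.02760168]
scene bench z 0.0009307201279195043
bin rim 1855 (array([473.1, 176.4]), array([142.1, 191.9]), 7.68) 0.08981022603574063
grip top 72 (array([ 462.2, -136.2]), array([ 16.2, 250.3]), 71.99) 0.07095405802966637 [ 0.47188237 -0.14054293  0.0709423 ]
tray 3416 (array([ 452.4, -164.1]), array([ 99.4, 232.4]), 87.7)
brass 526 [ 0.5076527  -0.17013397  0.02810229]
```

Run:
```python
from h import *
from workcell import bot
def big(m):
    n,l,s,_=cv2.connectedComponentsWithStats(m.astype(np.uint8)); return l==1+np.argmax(s[1:,4])
for n in("top","scene"):
    im=cv2.imread(f"pics/{n}0.png").astype(int);d=np.load(n+"0.npy");P=cloud(d,bot.camera_info(n));ok=d>0
    b,g,r=im[...,0],im[...,1],im[...,2];x,y,z=P[...,0],P[...,1],P[...,2]
    near=ok&(y<-.1)&(y>-.27)&(x>.40)&(x<.62)
    t=big(near&(z>.006)&(z<.04)&~((r>b+60))&(r>50)); print("tray",t.sum(),rect(P[t]))
    m=big(near&(z>.068)&(z<.082)&(x>.48)); print("grip top",m.sum(),rect(P[m]),np.median(z[m]),P[m].mean(0))
    m=big(near&(z>.045)&(z<.082)&(x>.48)); print("grip",m.sum(),rect(P[m]))
    # side walls high points
    m=near&(z>.025)&(z<.034)&(r<b+40); print("wall tops",m.sum(),rect(P[m]))
```

```text
tray 4481 (array([ 510.1, -167.2]), array([ 91. , 126.8]), 82.5)
grip top 342 (array([ 561.8, -174. ]), array([20.1, 30.4]), 82.09) 0.07328640388057422 [ 0.56115385 -0.1733815   0.07312869]
grip 482 (array([ 561.9, -173.9]), array([20.3, 30.5]), 81.5)
wall tops 578 (array([ 520.4, -168.8]), array([ 91. , 107.7]), 82.27)
tray 3572 (array([ 514.9, -166.9]), array([ 90.2, 131.4]), 82.3)
grip top 353 (array([ 564.6, -173.6]), array([20.1, 31.1]), 81.92) 0.07424702850079623 [ 0.56623343 -0.17345521  0.07400674]
grip 493 (array([ 564.7, -173.5]), array([20.3, 31.2]), 81.94)
wall tops 567 (array([ 524.2, -168.1]), array([ 90.2, 112.6]), 82.46)
```

Request:
drive_tool(
  increments=[
    {"hand": 1,"linear": [-0.4,-0.34,0],"yaw": -11.9},
    {"hand": 1,"linear": [-0.4,-0.34,0],"yaw": -11.9},
    {"hand": 1,"linear": [-0.4,-0.34,0],"yaw": -11.9},
    {"hand": 1,"linear": [-0.4,-0.34,0],"yaw": -11.9},
    {"hand": 1,"linear": [-0.4,-0.34,0],"yaw": -11.9},
    {"hand": 1,"linear": [-0.4,-0.34,0],"yaw": -11.9},
    {"hand": 1,"linear": [-0.4,-0.34,0],"yaw": -11.9},
    {"hand": 1,"linear": [-0.588,-0.4985,0],"yaw": -11.9},
    {"hand": 1,"linear": [-0.588,-0.4985,0],"yaw": -11.9},
    {"hand": 1,"linear": [-0.588,-0.4985,0],"yaw": -11.9},
  ],
)

```text
clock: 1.1
tcp_pos: [0.4256, 0.0622, 0.2267]
orientation: [0.0, 0.068, 0.998, 0.0]
wrist_force: [1.1, 1.8, -0.1]
grip_width: 0.092
finger_force: 0.0
```

```bash
cat >> h.py <<'E'
def delta(s,goal,ang):  # goal m world TCP, ang = world direction deg of tool y
    q=np.array(s["orientation"]);M=R.from_quat(q[[1,2,3,0]]).as_matrix()
    a=np.degrees(np.arctan2(M[1,1],M[0,1])); print("t",s["clock"],"tcp",np.round(s["tcp_pos"],4),"yang",round(a,2),"tilt",np.round(M[:,2],4),"F",np.round(s["wrist_force"],1),"w",round(s["grip_width"],4),s["finger_force"])
    print("linear",np.round(M.T@(np.array(goal)-s["tcp_pos"]),4),"yaw",round(a-ang,2))
E
python3 -c "
from h import *
from workcell import bot
delta(bot.read_state(),[.563,-.1737,.14],82.1)"
```

```text
t 1.1 tcp [0.4256 0.0622 0.2267] yang 82.19 tilt [ 0.e+00  3.e-04 -1.e+00] F [ 1.1  1.8 -0.1] w 0.092 0.0
linear [-0.1682 -0.215   0.0866] yaw 0.09
```

Request:
drive_tool(
  increments=[
    {"hand": 1,"linear": [-0.168,-0.215,0.087],"yaw": 0},
    {"hand": 1,"linear": [-0.168,-0.215,0.087],"yaw": 0},
    {"hand": 1,"linear": [-0.168,-0.215,0.087],"yaw": 0},
    {"hand": 1,"linear": [-0.168,-0.215,0.087],"yaw": 0},
    {"hand": 1,"linear": [-0.168,-0.215,0.087],"yaw": 0},
    {"hand": 1,"linear": [-0.168,-0.215,0.087],"yaw": 0},
    {"hand": 1,"linear": [-0.168,-0.215,0.087],"yaw": 0},
    {"hand": 1,"linear": [-0.168,-0.215,0.087],"yaw": 0},
    {"hand": 1,"linear": [-0.168,-0.215,0.087],"yaw": 0},
  ],
)

```text
clock: 2.0
tcp_pos: [0.5619, -0.1706, 0.1399]
orientation: [-0.0, 0.068, 0.998, 0.0]
wrist_force: [-1.0, -1.3, -0.5]
grip_width: 0.0918
finger_force: 0.0
```

Run:
```python
from h import *
from workcell import bot
c=bot.camera_info("wrist");p,d=bot.grab_frame("wrist");cv2.imwrite("pics/w1.png",p[...,::-1]);P=cloud(d,c);ok=d>0
x,y,z=P[...,0],P[...,1],P[...,2]
m=ok&(z>.066)&(z<.08)&(abs(x-.563)<.035)&(abs(y+.174)<.03); print(m.sum(),m.sum() and rect(P[m]),np.median(z[m]))
delta(bot.read_state(),[.563,-.1737,.042],82.1)
```

```text
1125 (array([ 560.1, -174.2]), array([19.9, 29.3]), 82.66) 0.07237286838448853
t 2.05 tcp [ 0.5621 -0.1704  0.1402] yang 82.27 tilt [ 2.e-04  2.e-04 -1.e+00] F [-0.1  1.1  0.7] w 0.0917 0.0
linear [-0.0013 -0.0031  0.0982] yaw 0.17
```

View pics/w1.png

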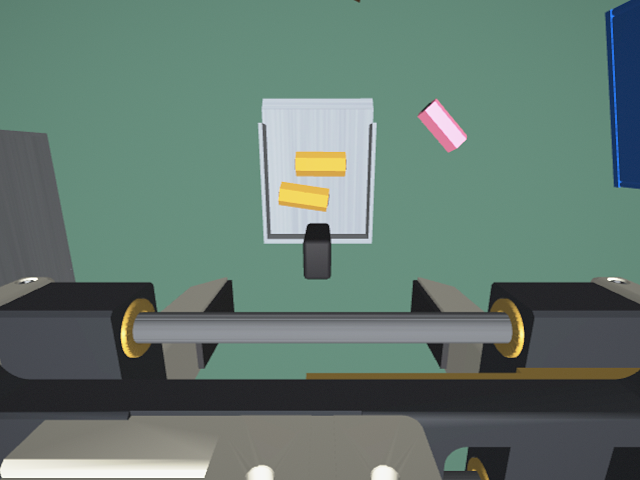

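The wrist view shows the grip at (317,250), centred between the open fingers, with both standoffs on the tray floor. I'll descend and close.

Request:
drive_tool(
  increments=[
    {"hand": 1,"linear": [0,-0.0035,0.04],"yaw": 0},
    {"hand": 1,"linear": [0,-0.0035,0.07],"yaw": 0},
    {"hand": 1,"linear": [0,-0.0035,0.09],"yaw": 0},
    {"hand": 1,"linear": [0,-0.0035,0.098],"yaw": 0},
    {"hand": 1,"linear": [0,-0.0035,0.098],"yaw": 0},
    {"hand": 0.1,"linear": [0,-0.0035,0.098],"yaw": 0},
    {"hand": 0.1,"linear": [0,-0.0035,0.098],"yaw": 0},
    {"hand": 0.1,"linear": [0,-0.0035,0.098],"yaw": 0},
    {"hand": 0.1,"linear": [0,-0.0035,0.098],"yaw": 0},
    {"hand": 0.1,"linear": [0,-0.0035,0.098],"yaw": 0},
  ],
)

```text
clock: 3.05
tcp_pos: [0.5621, -0.1752, 0.0421]
orientation: [0.0, 0.068, 0.998, -0.0]
wrist_force: [-0.5, -0.6, 0.4]
grip_width: 0.0566
finger_force: 0.0
```

Request:
drive_tool(
  increments=[
    {"hand": 0,"linear": [0,0,0],"yaw": 0},
    {"hand": 0,"linear": [0,0,0],"yaw": 0},
    {"hand": 0,"linear": [0,0,0],"yaw": 0},
    {"hand": 0,"linear": [0,0,0],"yaw": 0},
    {"hand": 0,"linear": [0,0,0],"yaw": 0},
  ],
)

```text
clock: 3.55
tcp_pos: [0.5619, -0.175, 0.0417]
orientation: [0.0, 0.068, 0.998, 0.0]
wrist_force: [0.7, 0.9, 0.3]
grip_width: 0.02
finger_force: 30.0
```

Gripped at 30 N. I'll lift slowly and check whether the tray droops.

Request:
drive_tool(
  increments=[
    {"hand": 0,"linear": [0,0,-0.001],"yaw": 0},
    {"hand": 0,"linear": [0,0,-0.003],"yaw": 0},
    {"hand": 0,"linear": [0,0,-0.006],"yaw": 0},
    {"hand": 0,"linear": [0,0,-0.01],"yaw": 0},
    {"hand": 0,"linear": [0,0,-0.015],"yaw": 0},
    {"hand": 0,"linear": [0,0,-0.02],"yaw": 0},
    {"hand": 0,"linear": [0,0,-0.024],"yaw": 0},
    {"hand": 0,"linear": [0,0,-0.026],"yaw": 0},
    {"hand": 0,"linear": [0,0,-0.027],"yaw": 0},
    {"hand": 0,"linear": [0,0,-0.027],"yaw": 0},
  ],
)

```text
clock: 4.55
tcp_pos: [0.5619, -0.1751, 0.0688]
orientation: [0.0, 0.068, 0.998, 0.0]
wrist_force: [-0.2, -0.1, -3.6]
grip_width: 0.0203
finger_force: 30.0
```

```bash
cat >> h.py <<'E'
def tray(bot,name,ang,show=None,brassmax=1e9):
    """tray pose in wrist/scene camera: floor-plane fit near the gripper; gives pitch in deg (lip end down +) and extents, in tool-aligned tray axes relative to the TCP"""
    s=bot.read_state();c=bot.camera_info(name);p,d=bot.grab_frame(name)
    if show: cv2.imwrite(f"pics/{show}.png",p[...,::-1])
    P=cloud(d,c)-s["tcp_pos"]; a=np.radians(ang-90); X=P@np.array([np.cos(a),np.sin(a),0]);Y=P@np.array([-np.sin(a),np.cos(a),0]);Z=P[...,2]
    p=p.astype(int);sat=p.max(-1)-p.min(-1)
    m=(d>0)&(sat<45)&(p.max(-1)>90)&(abs(Y)<.041)&(X<-.02)&(X>-.14)&(Z<.06)&(Z>-.15)
    A=np.c_[X[m],Z[m]]
    if len(A)<50: print("few",len(A));return
    k=np.ones(len(A),bool)
    for _ in range(8):
        f=np.polyfit(A[k,0],A[k,1],1); r=A[:,1]-np.polyval(f,A[:,0]); k=abs(r)<max(.0025,2*np.median(abs(r[k])))
    print(name,"n",k.sum(),"pitch(lip down +)",round(np.degrees(np.arctan(f[0])),2),"floor z under TCP",round(f[1],4),"X range",np.round(np.percentile(A[k,0],[.5,99.5]),4),"Yrange",np.round(np.percentile(Y[m],[.5,99.5]),4))
    b=(d>0)&(p[...,0]>p[...,2]+80)&(p[...,1]>90)&(abs(Y)<.05)&(X>-.14)&(X<0)
    print(" brass px",b.sum(), np.round([np.median(X[b]),np.median(Z[b])],4) if b.any() else "")
E
python3 -c "
from h import *
from workcell import bot
tray(bot,'wrist',82.2);tray(bot,'scene',82.2);delta(bot.read_state(),[.562,-.175,.18],82.2)"
```

```text
wrist n 19582 pitch(lip down +) 0.18 floor z under TCP -0.0319 X range [-0.1122 -0.0204] Yrange [-0.0407  0.0407]
 brass px 6040 [-0.0499 -0.0155]
scene n 99 pitch(lip down +) 26.13 floor z under TCP -0.0009 X range [-0.1398 -0.0528] Yrange [0.016  0.0409]
 brass px 55 [-0.0168  0.0983]
t 4.65 tcp [ 0.5618 -0.1751  0.0685] yang 82.2 tilt [-3.e-04  2.e-04 -1.e+00] F [ 0.1 -0.5 -3.9] w 0.0198 29.994332492351532
linear [-2.000e-04  1.000e-04 -1.115e-01] yaw 0.0
```

Request:
drive_tool(
  increments=[
    {"hand": 0,"linear": [0,0,-0.004],"yaw": 0},
    {"hand": 0,"linear": [0,0,-0.012],"yaw": 0},
    {"hand": 0,"linear": [0,0,-0.024],"yaw": 0},
    {"hand": 0,"linear": [0,0,-0.038],"yaw": 0},
    {"hand": 0,"linear": [0,0,-0.053],"yaw": 0},
    {"hand": 0,"linear": [0,0,-0.068],"yaw": 0},
    {"hand": 0,"linear": [0,0,-0.083],"yaw": 0},
    {"hand": 0,"linear": [0,0,-0.097],"yaw": 0},
    {"hand": 0,"linear": [0,0,-0.107],"yaw": 0},
    {"hand": 0,"linear": [0,0,-0.111],"yaw": 0},
  ],
)

```text
clock: 5.65
tcp_pos: [0.5624, -0.1753, 0.1816]
orientation: [0.001, 0.068, 0.998, -0.0]
wrist_force: [0.2, -0.1, -3.5]
grip_width: 0.0196
finger_force: 30.0
```

```bash
python3 -c "
from h import *
from workcell import bot
tray(bot,'wrist',82.2);delta(bot.read_state(),[.64,.1992,.18],97.8)"
```

```text
wrist n 19553 pitch(lip down +) 0.32 floor z under TCP -0.0318 X range [-0.112  -0.0204] Yrange [-0.0407  0.0407]
 brass px 6042 [-0.0498 -0.0156]
t 5.7 tcp [ 0.5624 -0.1753  0.1814] yang 82.2 tilt [ 2.2e-03 -9.0e-04 -1.0e+00] F [-0.7  0.2 -4.4] w 0.02 29.994426369667053
linear [-0.0261  0.3816  0.0012] yaw -15.6
```

Request:
drive_tool(
  increments=[
    {"hand": 0,"linear": [0,0.004,0],"yaw": 0},
    {"hand": 0,"linear": [-0.001,0.014,0],"yaw": 0},
    {"hand": 0,"linear": [-0.003,0.03,0],"yaw": 0},
    {"hand": 0,"linear": [-0.005,0.051,0],"yaw": 0},
    {"hand": 0,"linear": [-0.007,0.075,0],"yaw": 0},
    {"hand": 0,"linear": [-0.009,0.099,0],"yaw": 0},
    {"hand": 0,"linear": [-0.011,0.12,0],"yaw": 0},
    {"hand": 0,"linear": [-0.012,0.136,0],"yaw": 0},
    {"hand": 0,"linear": [-0.013,0.146,0],"yaw": 0},
    {"hand": 0,"linear": [-0.013,0.15,0],"yaw": 0},
  ],
)

```text
clock: 6.7
tcp_pos: [0.5952, -0.0269, 0.1795]
orientation: [-0.0, 0.067, 0.998, 0.0]
wrist_force: [-0.0, -0.5, -4.0]
grip_width: 0.02
finger_force: 30.0
```

Request:
drive_tool(
  increments=[
    {"hand": 0,"linear": [0,0.004,0],"yaw": 0},
    {"hand": 0,"linear": [-0.001,0.014,0],"yaw": -1},
    {"hand": 0,"linear": [-0.003,0.03,0],"yaw": -2},
    {"hand": 0,"linear": [-0.005,0.051,0],"yaw": -4},
    {"hand": 0,"linear": [-0.007,0.075,0],"yaw": -6},
    {"hand": 0,"linear": [-0.009,0.099,0],"yaw": -8},
    {"hand": 0,"linear": [-0.011,0.12,0],"yaw": -10},
    {"hand": 0,"linear": [-0.012,0.136,0],"yaw": -11},
    {"hand": 0,"linear": [-0.013,0.146,0],"yaw": -12},
    {"hand": 0,"linear": [-0.013,0.15,0],"yaw": -12},
  ],
)

```text
clock: 7.7
tcp_pos: [0.6285, 0.1196, 0.1796]
orientation: [-0.0, -0.037, 0.999, 0.0]
wrist_force: [0.7, 0.2, -4.7]
grip_width: 0.0196
finger_force: 30.0
```

```bash
python3 -c "
from h import *
from workcell import bot
tray(bot,'wrist',94.2);delta(bot.read_state(),[.64,.1992,.18],97.8)"
```

```text
wrist n 19602 pitch(lip down +) 0.2 floor z under TCP -0.0318 X range [-0.1122 -0.0204] Yrange [-0.0407  0.0406]
 brass px 6047 [-0.0498 -0.0155]
t 7.75 tcp [0.6284 0.1195 0.1796] yang 94.23 tilt [-1.e-04  2.e-04 -1.e+00] F [-0.5  0.7 -3. ] w 0.02 29.99417334794998
linear [-0.0174  0.0786 -0.0004] yaw -3.57
```

Request:
drive_tool(
  increments=[
    {"hand": 0,"linear": [-0.001,0.003,0],"yaw": 0},
    {"hand": 0,"linear": [-0.003,0.01,0],"yaw": -0.5},
    {"hand": 0,"linear": [-0.005,0.021,0],"yaw": -1},
    {"hand": 0,"linear": [-0.008,0.035,0],"yaw": -1.8},
    {"hand": 0,"linear": [-0.011,0.049,0],"yaw": -2.6},
    {"hand": 0,"linear": [-0.014,0.062,0],"yaw": -3.1},
    {"hand": 0,"linear": [-0.016,0.071,0],"yaw": -3.5},
    {"hand": 0,"linear": [-0.017,0.076,0],"yaw": -3.6},
    {"hand": 0,"linear": [-0.0174,0.0786,0],"yaw": -3.6},
    {"hand": 0,"linear": [-0.0174,0.0786,0],"yaw": -3.6},
  ],
)

```text
clock: 8.75
tcp_pos: [0.6399, 0.1984, 0.1796]
orientation: [-0.0, -0.068, 0.998, -0.0]
wrist_force: [0.3, -0.4, -4.7]
grip_width: 0.0197
finger_force: 30.0
```

Run:
```python
from h import *
from workcell import bot
tray(bot,'wrist',97.8,show="w2")
s=bot.read_state();delta(s,[.637,.1988,.18],97.8)
for n in("wrist","top","scene"):
    c=bot.camera_info(n);p,d=bot.grab_frame(n);P=cloud(d,c);p=p.astype(int)
    a=np.radians(7.8);Q=P-[.472,.1762,0];X=Q[...,0]*np.cos(a)+Q[...,1]*np.sin(a);Y=-Q[...,0]*np.sin(a)+Q[...,1]*np.cos(a)
    m=(d>0)&(p[...,2]>p[...,0]+60)&(abs(P[...,2]-.09)<.008)&(abs(X-.0675)<.02)&(abs(Y)<.085)
    if m.sum()<20: print(n,m.sum());continue
    m&=abs(P[...,2]-np.median(P[...,2][m]))<.002
    f=np.polyfit(Y[m],X[m],1);print(n,m.sum(),"rim z",np.median(P[...,2][m]),"X range",np.percentile(X[m],[2,50,98]),"slope deg",np.degrees(f[0]),"Y",Y[m].min(),Y[m].max())
```

```text
wrist n 19578 pitch(lip down +) 0.16 floor z under TCP -0.0318 X range [-0.1122 -0.0204] Yrange [-0.0407  0.0407]
 brass px 6049 [-0.0498 -0.0155]
t 8.8 tcp [0.64   0.198  0.1797] yang 97.79 tilt [-1.e-04 -2.e-04 -1.e+00] F [ 0.5  0.6 -4.4] w 0.0199 29.994319081306458
linear [ 0.0028  0.0012 -0.0003] yaw -0.01
wrist 407 rim z 0.08845986795113259 X range [0.06240795 0.06505774 0.06701853] slope deg -0.12865585130021354 Y -0.08482696320160125 0.08478300134855889
top 465 rim z 0.0893031677154087 X range [0.06361309 0.06597747 0.06882092] slope deg -0.09977230307177494 Y -0.08449273561964324 0.08432624929014215
scene 149 rim z 0.08998893981449829 X range [0.06632131 0.0699051  0.07173807] slope deg 0.08733601153205342 Y -0.08488684043618391 -0.015206896422968503
```

View pics/w2.png

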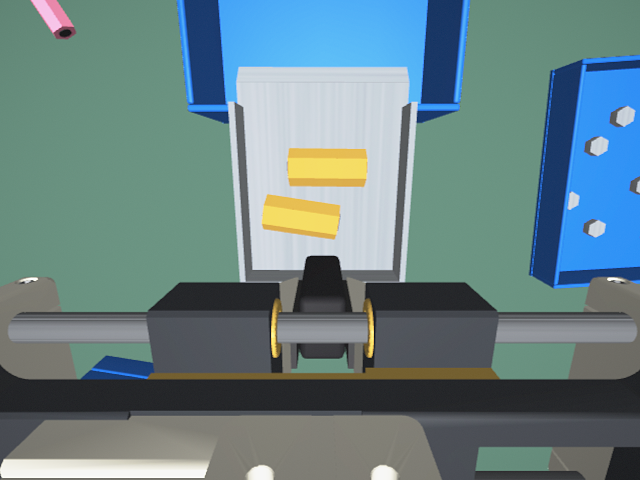

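The wrist view shows both standoffs in the tray, and the tray's lip overhanging the far rim (row ~105) with its axis parallel to the bin. I'll shift 4 mm inward and lower it.

Request:
drive_tool(
  increments=[
    {"hand": 0,"linear": [0.001,0.0005,0.002],"yaw": 0},
    {"hand": 0,"linear": [0.003,0.001,0.008],"yaw": 0},
    {"hand": 0,"linear": [0.004,0.001,0.017],"yaw": 0},
    {"hand": 0,"linear": [0.004,0.001,0.027],"yaw": 0},
    {"hand": 0,"linear": [0.004,0.001,0.036],"yaw": 0},
    {"hand": 0,"linear": [0.004,0.001,0.043],"yaw": 0},
    {"hand": 0,"linear": [0.004,0.001,0.048],"yaw": 0},
    {"hand": 0,"linear": [0.004,0.001,0.051],"yaw": 0},
    {"hand": 0,"linear": [0.004,0.001,0.052],"yaw": 0},
    {"hand": 0,"linear": [0.004,0.001,0.052],"yaw": 0},
  ],
)

```text
clock: 9.95
tcp_pos: [0.636, 0.1987, 0.1279]
orientation: [0.0, -0.068, 0.998, 0.0]
wrist_force: [0.3, -0.6, -2.9]
grip_width: 0.0201
finger_force: 30.0
```

Request:
drive_tool(
  increments=[
    {"hand": 0,"linear": [0,0,0.0005],"yaw": 0},
    {"hand": 0,"linear": [0,0,0.001],"yaw": 0},
    {"hand": 0,"linear": [0,0,0.0015],"yaw": 0},
    {"hand": 0,"linear": [0,0,0.002],"yaw": 0},
    {"hand": 0,"linear": [0,0,0.0025],"yaw": 0},
  ],
)

```text
clock: 10.45
tcp_pos: [0.6359, 0.1987, 0.1253]
orientation: [0.0, -0.068, 0.998, 0.0]
wrist_force: [0.5, -0.2, -3.5]
grip_width: 0.02
finger_force: 30.0
```

```bash
python3 -c "
from h import *
from workcell import bot
tray(bot,'wrist',97.8);delta(bot.read_state(),[.637,.1988,.125],97.8)"
```

```text
wrist n 19590 pitch(lip down +) 0.2 floor z under TCP -0.0318 X range [-0.1122 -0.0204] Yrange [-0.0407  0.0407]
 brass px 6037 [-0.0498 -0.0155]
t 10.5 tcp [0.6358 0.1987 0.1251] yang 97.8 tilt [-1.e-04  0.e+00 -1.e+00] F [-0.2  0.6 -3.9] w 0.0196 29.99425560235977
linear [-0.0012 -0.0001  0.0001] yaw 0.0
```

Request:
drive_tool(
  increments=[
    {"hand": 0,"linear": [0,0,0.0003],"yaw": 0},
    {"hand": 0,"linear": [0,0,0.0006],"yaw": 0},
    {"hand": 0,"linear": [0,0,0.0009],"yaw": 0},
    {"hand": 0,"linear": [0,0,0.0012],"yaw": 0},
  ],
)

```text
clock: 10.9
tcp_pos: [0.6359, 0.1987, 0.124]
orientation: [0.0, -0.068, 0.998, 0.0]
wrist_force: [0.2, -0.2, -3.9]
grip_width: 0.0198
finger_force: 30.0
```

```bash
python3 -c "
from h import *
from workcell import bot
tray(bot,'wrist',97.8);delta(bot.read_state(),[.637,.1988,.125],97.8)"
```

```text
wrist n 19597 pitch(lip down +) 0.19 floor z under TCP -0.0318 X range [-0.1122 -0.0204] Yrange [-0.0407  0.0407]
 brass px 6039 [-0.0499 -0.0155]
t 10.95 tcp [0.6358 0.1987 0.1239] yang 97.8 tilt [-1.e-04  1.e-04 -1.e+00] F [ 0.   0.6 -3.7] w 0.0201 29.99439150094986
linear [-0.0012 -0.0001 -0.0011] yaw 0.0
```

Request:
drive_tool(
  increments=[
    {"hand": 0,"linear": [0,0,0.0004],"yaw": 0},
    {"hand": 0,"linear": [0,0,0.0008],"yaw": 0},
    {"hand": 0,"linear": [0,0,0.0008],"yaw": 0},
  ],
)

```text
clock: 11.25
tcp_pos: [0.636, 0.1987, 0.1236]
orientation: [0.0, -0.068, 0.998, 0.0]
wrist_force: [0.0, 0.1, -1.1]
grip_width: 0.0198
finger_force: 30.0
```

Request:
drive_tool(
  increments=[
    {"hand": 0,"linear": [0,0,0.0004],"yaw": 0},
    {"hand": 0,"linear": [0,0,0.0008],"yaw": 0},
    {"hand": 0,"linear": [0,0,0.0008],"yaw": 0},
  ],
)

```text
clock: 11.55
tcp_pos: [0.6363, 0.1988, 0.1231]
orientation: [0.001, -0.068, 0.998, 0.0]
wrist_force: [0.7, 0.3, 2.9]
grip_width: 0.0198
finger_force: 30.0
```

```bash
python3 -c "
from h import *
from workcell import bot
tray(bot,'wrist',97.8);delta(bot.read_state(),[.637,.1988,.125],97.8)"
```

```text
wrist n 19835 pitch(lip down +) -0.22 floor z under TCP -0.0319 X range [-0.1124 -0.0205] Yrange [-0.0407  0.0407]
 brass px 6097 [-0.0503 -0.0151]
t 11.6 tcp [0.6363 0.1988 0.1231] yang 97.8 tilt [ 1.3e-03  4.0e-04 -1.0e+00] F [ 1.  -0.3  3.6] w 0.0201 29.99877244234085
linear [-0.0007 -0.0001 -0.0019] yaw -0.0
```

Contact: the tray rests level on the rim. Now I slide inward to seat the front feet against the outer wall as the pivot.

Request:
drive_tool(
  increments=[
    {"hand": 0,"linear": [0.0005,0,-0.0008],"yaw": 0},
    {"hand": 0,"linear": [0.002,0,-0.0008],"yaw": 0},
    {"hand": 0,"linear": [0.004,0,-0.0008],"yaw": 0},
    {"hand": 0,"linear": [0.006,0,-0.0008],"yaw": 0},
    {"hand": 0,"linear": [0.0075,0,-0.0008],"yaw": 0},
    {"hand": 0,"linear": [0.008,0,-0.0008],"yaw": 0},
  ],
)

```text
clock: 12.2
tcp_pos: [0.6278, 0.1976, 0.1233]
orientation: [0.0, -0.068, 0.998, 0.0]
wrist_force: [2.6, 0.6, 1.3]
grip_width: 0.0201
finger_force: 30.0
```

Request:
drive_tool(
  increments=[
    {"hand": 0,"linear": [0.0005,0,0],"yaw": 0},
    {"hand": 0,"linear": [0.001,0,0],"yaw": 0},
    {"hand": 0,"linear": [0.0015,0,0],"yaw": 0},
    {"hand": 0,"linear": [0.0015,0,0],"yaw": 0},
  ],
)

```text
clock: 12.6
tcp_pos: [0.6264, 0.1974, 0.1233]
orientation: [0.0, -0.068, 0.998, 0.0]
wrist_force: [2.7, -0.1, 1.8]
grip_width: 0.02
finger_force: 30.0
```

```bash
python3 -c "
from h import *
from workcell import bot
tray(bot,'wrist',97.8);delta(bot.read_state(),[.637,.1988,.125],97.8)"
```

```text
wrist n 19780 pitch(lip down +) -0.11 floor z under TCP -0.0318 X range [-0.1125 -0.0205] Yrange [-0.0407  0.0407]
 brass px 6079 [-0.0502 -0.0152]
t 12.65 tcp [0.6265 0.1975 0.1233] yang 97.81 tilt [ 1.e-04  1.e-04 -1.e+00] F [ 3.5 -0.4  0.8] w 0.0198 29.99837636947632
linear [-0.0106 -0.0001 -0.0017] yaw 0.01
```

Request:
drive_tool(
  increments=[
    {"hand": 0,"linear": [0.0005,0,0],"yaw": 0},
    {"hand": 0,"linear": [0.001,0,0],"yaw": 0},
    {"hand": 0,"linear": [0.0015,0,0],"yaw": 0},
    {"hand": 0,"linear": [0.0015,0,0],"yaw": 0},
  ],
)

```text
clock: 13.05
tcp_pos: [0.6253, 0.1973, 0.1234]
orientation: [0.0, -0.068, 0.998, 0.0]
wrist_force: [4.0, 0.7, 2.2]
grip_width: 0.0199
finger_force: 30.0
```

Request:
drive_tool(
  increments=[
    {"hand": 0,"linear": [0.0005,0,0],"yaw": 0},
    {"hand": 0,"linear": [0.001,0,0],"yaw": 0},
    {"hand": 0,"linear": [0.0015,0,0],"yaw": 0},
    {"hand": 0,"linear": [0.0015,0,0],"yaw": 0},
  ],
)

```text
clock: 13.45
tcp_pos: [0.6249, 0.1974, 0.1239]
orientation: [0.002, -0.068, 0.998, 0.0]
wrist_force: [7.5, 1.5, -0.1]
grip_width: 0.0198
finger_force: 30.0
```

```bash
python3 -c "
from h import *
from workcell import bot
tray(bot,'wrist',97.8);delta(bot.read_state(),[.637,.1988,.125],97.8)"
```

```text
wrist n 19633 pitch(lip down +) 0.22 floor z under TCP -0.0318 X range [-0.1121 -0.0204] Yrange [-0.0407  0.0407]
 brass px 6058 [-0.0498 -0.0156]
t 13.5 tcp [0.6249 0.1974 0.1239] yang 97.81 tilt [ 3.9e-03  9.0e-04 -1.0e+00] F [7.8 1.9 0. ] w 0.0198 30.003696978092194
linear [-0.0122 -0.0002 -0.0011] yaw 0.01
```

Feet seated (7.5 N). I'll start the arc in small steps, checking the tray's pitch each time.

Request:
drive_tool(
  increments=[
    {"hand": 0,"linear": [0.001,0,-0.0008],"yaw": 0},
    {"hand": 0,"linear": [0.0025,0,-0.0022],"yaw": 0},
    {"hand": 0,"linear": [0.004,0,-0.004],"yaw": 0},
    {"hand": 0,"linear": [0.0055,0,-0.0057],"yaw": 0},
    {"hand": 0,"linear": [0.006,0,-0.0065],"yaw": 0},
    {"hand": 0,"linear": [0.006,0,-0.0065],"yaw": 0},
  ],
)

```text
clock: 14.1
tcp_pos: [0.6197, 0.1967, 0.1305]
orientation: [0.003, -0.068, 0.998, 0.0]
wrist_force: [9.3, 2.8, -0.2]
grip_width: 0.0196
finger_force: 30.0
```

```bash
python3 -c "
from h import *
from workcell import bot
tray(bot,'wrist',97.8);delta(bot.read_state(),[.637,.1988,.125],97.8)"
```

```text
wrist n 17107 pitch(lip down +) 4.61 floor z under TCP -0.0319 X range [-0.107  -0.0204] Yrange [-0.0406  0.0407]
 brass px 5770 [-0.0451 -0.0198]
t 14.15 tcp [0.6196 0.1966 0.1305] yang 97.8 tilt [ 0.0055  0.0013 -1.    ] F [ 9.   1.9 -0.2] w 0.0203 29.999779164791107
linear [-0.0175 -0.0002  0.0055] yaw 0.0
```

Request:
drive_tool(
  increments=[
    {"hand": 0,"linear": [0.0014,0,-0.0017],"yaw": 0},
    {"hand": 0,"linear": [0.0035,0,-0.0042],"yaw": 0},
    {"hand": 0,"linear": [0.0057,0,-0.0069],"yaw": 0},
    {"hand": 0,"linear": [0.0078,0,-0.009],"yaw": 0},
    {"hand": 0,"linear": [0.0098,0,-0.0112],"yaw": 0},
    {"hand": 0,"linear": [0.0119,0,-0.0133],"yaw": 0},
    {"hand": 0,"linear": [0.0142,0,-0.0153],"yaw": 0},
    {"hand": 0,"linear": [0.0165,0,-0.0172],"yaw": 0},
    {"hand": 0,"linear": [0.0187,0,-0.0191],"yaw": 0},
    {"hand": 0,"linear": [0.0187,0,-0.0191],"yaw": 0},
  ],
)

```text
clock: 15.15
tcp_pos: [0.5998, 0.1938, 0.1491]
orientation: [0.001, -0.068, 0.998, 0.0]
wrist_force: [5.5, 0.8, -0.3]
grip_width: 0.0199
finger_force: 30.0
```

```bash
python3 -c "
from h import *
from workcell import bot
tray(bot,'wrist',97.8);delta(bot.read_state(),[.637,.1988,.125],97.8)"
```

```text
wrist n 11174 pitch(lip down +) 18.76 floor z under TCP -0.0347 X range [-0.0861 -0.0206] Yrange [-0.0407  0.0406]
 brass px 5000 [-0.032  -0.0301]
t 15.2 tcp [0.5998 0.1938 0.1491] yang 97.81 tilt [ 2.4e-03  6.0e-04 -1.0e+00] F [5.7 1.4 0.4] w 0.0198 29.999427795410156
linear [-0.0374 -0.0001  0.0242] yaw 0.01
```

Request:
drive_tool(
  increments=[
    {"hand": 0,"linear": [0.0018,0,-0.0013],"yaw": 0},
    {"hand": 0,"linear": [0.0045,0,-0.0032],"yaw": 0},
    {"hand": 0,"linear": [0.0073,0,-0.0052],"yaw": 0},
    {"hand": 0,"linear": [0.01,0,-0.0068],"yaw": 0},
    {"hand": 0,"linear": [0.0125,0,-0.0084],"yaw": 0},
    {"hand": 0,"linear": [0.015,0,-0.0098],"yaw": 0},
    {"hand": 0,"linear": [0.0175,0,-0.0111],"yaw": 0},
    {"hand": 0,"linear": [0.0203,0,-0.0124],"yaw": 0},
    {"hand": 0,"linear": [0.023,0,-0.0136],"yaw": 0},
    {"hand": 0,"linear": [0.023,0,-0.0136],"yaw": 0},
  ],
)

```text
clock: 16.2
tcp_pos: [0.5764, 0.1906, 0.1625]
orientation: [0.0, -0.068, 0.998, 0.0]
wrist_force: [4.6, 1.6, -0.4]
grip_width: 0.0194
finger_force: 30.0
```

```bash
python3 -c "
from h import *
from workcell import bot
tray(bot,'wrist',97.8);delta(bot.read_state(),[.637,.1988,.125],97.8)"
```

```text
wrist n 7968 pitch(lip down +) 32.88 floor z under TCP -0.0423 X range [-0.0611 -0.0201] Yrange [-0.0406  0.0406]
 brass px 3124 [-0.0752 -0.0729]
t 16.25 tcp [0.5764 0.1906 0.1624] yang 97.8 tilt [ 7.e-04  2.e-04 -1.e+00] F [ 4.1  1.5 -0.5] w 0.0201 29.998780488967896
linear [-0.0611 -0.0001  0.0374] yaw 0.0
```

Request:
drive_tool(
  increments=[
    {"hand": 0,"linear": [0.004,0,-0.0017],"yaw": 0},
    {"hand": 0,"linear": [0.0084,0,-0.0032],"yaw": 0},
    {"hand": 0,"linear": [0.0127,0,-0.0045],"yaw": 0},
    {"hand": 0,"linear": [0.017,0,-0.0056],"yaw": 0},
    {"hand": 0,"linear": [0.0213,0,-0.0065],"yaw": 0},
    {"hand": 0,"linear": [0.0257,0,-0.0073],"yaw": 0},
    {"hand": 0,"linear": [0.03,0,-0.0078],"yaw": 0},
    {"hand": 0,"linear": [0.0335,0,-0.0081],"yaw": 0},
    {"hand": 0,"linear": [0.0335,0,-0.0081],"yaw": 0},
    {"hand": 0,"linear": [0.0335,0,-0.0081],"yaw": 0},
  ],
)

```text
clock: 17.25
tcp_pos: [0.5426, 0.1859, 0.1706]
orientation: [-0.0, -0.068, 0.998, -0.0]
wrist_force: [2.7, 0.6, 1.0]
grip_width: 0.0196
finger_force: 30.0
```

```bash
python3 -c "
from h import *
from workcell import bot
tray(bot,'wrist',97.8,show='w3');delta(bot.read_state(),[.637,.1988,.125],97.8)
p,d=bot.grab_frame('top');cv2.imwrite('pics/t3.png',p[...,::-1])
p,d=bot.grab_frame('scene');cv2.imwrite('pics/s3.png',p[...,::-1])
a=cv2.imread('pics/t3.png')[:,:380];b=cv2.imread('pics/s3.png')[100:400,300:600]
cv2.imwrite('pics/w3.png',np.hstack([cv2.imread('pics/w3.png')[::2,::2][:240],cv2.resize(a,(300,240)),cv2.resize(b,(180,240))]))
"
```

```text
wrist n 764 pitch(lip down +) 55.93 floor z under TCP -0.0596 X range [-0.0242 -0.02  ] Yrange [-0.0404  0.0406]
 brass px 2370 [-0.066  -0.1498]
t 17.3 tcp [0.5427 0.1859 0.1706] yang 97.8 tilt [-9.e-04 -1.e-04 -1.e+00] F [ 2.6 -1.3  0.1] w 0.0196 29.9996218085289
linear [-0.0952 -0.      0.0455] yaw 0.0
```

View pics/w3.png

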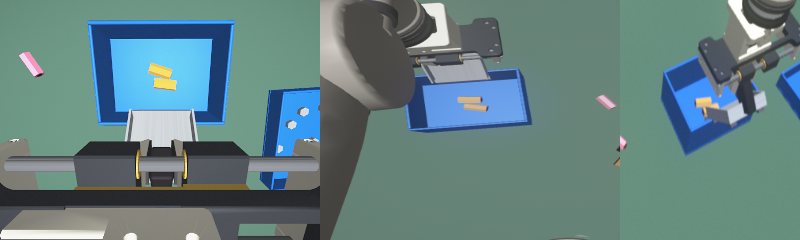

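Both standoffs lie in the bin (wrist panel around (160,78)), and the tray is empty and still hooked. Now the reverse arc.

Request:
drive_tool(
  increments=[
    {"hand": 0,"linear": [-0.004,0,0.001],"yaw": 0},
    {"hand": 0,"linear": [-0.0078,0,0.0018],"yaw": 0},
    {"hand": 0,"linear": [-0.012,0,0.0026],"yaw": 0},
    {"hand": 0,"linear": [-0.0165,0,0.0035],"yaw": 0},
    {"hand": 0,"linear": [-0.021,0,0.0046],"yaw": 0},
    {"hand": 0,"linear": [-0.0251,0,0.0059],"yaw": 0},
    {"hand": 0,"linear": [-0.0293,0,0.0074],"yaw": 0},
    {"hand": 0,"linear": [-0.0335,0,0.0091],"yaw": 0},
    {"hand": 0,"linear": [-0.0335,0,0.0091],"yaw": 0},
  ],
)

```text
clock: 18.3
tcp_pos: [0.576, 0.1906, 0.1615]
orientation: [-0.001, -0.068, 0.998, 0.0]
wrist_force: [-0.6, 0.1, 5.4]
grip_width: 0.0197
finger_force: 30.0
```

```bash
python3 -c "
from h import *
from workcell import bot
tray(bot,'wrist',97.8);delta(bot.read_state(),[.637,.1988,.125],97.8)"
```

```text
wrist n 7928 pitch(lip down +) 32.45 floor z under TCP -0.0422 X range [-0.0606 -0.0202] Yrange [-0.0406  0.0406]
 brass px 2688 [-0.0999 -0.1407]
t 18.35 tcp [0.5759 0.1906 0.1615] yang 97.81 tilt [-1.4e-03  1.0e-04 -1.0e+00] F [0.5 0.1 3.9] w 0.0199 30.00078320503235
linear [-0.0616 -0.0002  0.0364] yaw 0.01
```

Rotating back nicely. Continue to level.

Request:
drive_tool(
  increments=[
    {"hand": 0,"linear": [-0.004,0,0.0018],"yaw": 0},
    {"hand": 0,"linear": [-0.008,0,0.0038],"yaw": 0},
    {"hand": 0,"linear": [-0.0118,0,0.006],"yaw": 0},
    {"hand": 0,"linear": [-0.0157,0,0.0084],"yaw": 0},
    {"hand": 0,"linear": [-0.0194,0,0.011],"yaw": 0},
    {"hand": 0,"linear": [-0.023,0,0.0136],"yaw": 0},
    {"hand": 0,"linear": [-0.0265,0,0.0165],"yaw": 0},
    {"hand": 0,"linear": [-0.0298,0,0.0194],"yaw": 0},
    {"hand": 0,"linear": [-0.033,0,0.0226],"yaw": 0},
    {"hand": 0,"linear": [-0.036,0,0.0258],"yaw": 0},
  ],
)

```text
clock: 19.35
tcp_pos: [0.6119, 0.1954, 0.1351]
orientation: [-0.0, -0.068, 0.998, -0.0]
wrist_force: [-1.3, 0.5, 1.9]
grip_width: 0.0199
finger_force: 30.0
```

Request:
drive_tool(
  increments=[
    {"hand": 0,"linear": [-0.0028,0,0.0034],"yaw": 0},
    {"hand": 0,"linear": [-0.0057,0,0.0069],"yaw": 0},
    {"hand": 0,"linear": [-0.0082,0,0.0105],"yaw": 0},
    {"hand": 0,"linear": [-0.0107,0,0.0139],"yaw": 0},
    {"hand": 0,"linear": [-0.0107,0,0.0139],"yaw": 0},
  ],
)

```text
clock: 19.85
tcp_pos: [0.6227, 0.1968, 0.1211]
orientation: [-0.0, -0.068, 0.998, -0.0]
wrist_force: [-1.0, 0.2, -1.3]
grip_width: 0.02
finger_force: 30.0
```

```bash
python3 -c "
from h import *
from workcell import bot
tray(bot,'wrist',97.8);delta(bot.read_state(),[.637,.1988,.125],97.8)"
```

```text
wrist n 24977 pitch(lip down +) -1.92 floor z under TCP -0.0323 X range [-0.1095 -0.0206] Yrange [-0.0406  0.0406]
 brass px 1299 [-0.1339 -0.0997]
t 19.9 tcp [0.6228 0.1968 0.1212] yang 97.8 tilt [ 3.e-04 -0.e+00 -1.e+00] F [ 0.3  0.6 -2.6] w 0.0194 29.99964416027069
linear [-0.0143  0.     -0.0037] yaw -0.0
```

Request:
drive_tool(
  increments=[
    {"hand": 0,"linear": [-0.004,0,-0.002],"yaw": 0},
    {"hand": 0,"linear": [-0.009,0,-0.003],"yaw": 0},
    {"hand": 0,"linear": [-0.011,0,-0.007],"yaw": 0},
    {"hand": 0,"linear": [-0.011,0,-0.015],"yaw": 0},
    {"hand": 0,"linear": [-0.011,0,-0.026],"yaw": 0},
    {"hand": 0,"linear": [-0.011,0,-0.038],"yaw": 0},
    {"hand": 0,"linear": [-0.011,0,-0.05],"yaw": 0},
    {"hand": 0,"linear": [-0.011,0,-0.058],"yaw": 0},
    {"hand": 0,"linear": [-0.011,0,-0.06],"yaw": 0},
    {"hand": 0,"linear": [-0.011,0,-0.06],"yaw": 0},
  ],
)

```text
clock: 20.9
tcp_pos: [0.6335, 0.1984, 0.1822]
orientation: [0.0, -0.068, 0.998, 0.0]
wrist_force: [0.1, -0.5, -2.7]
grip_width: 0.0195
finger_force: 30.0
```

```bash
python3 -c "
from h import *
from workcell import bot
tray(bot,'wrist',97.8);delta(bot.read_state(),[.562,-.175,.18],82.2)"
```

```text
wrist n 24863 pitch(lip down +) -1.81 floor z under TCP -0.0323 X range [-0.1093 -0.0206] Yrange [-0.0406  0.0406]
 brass px 524 [-0.0318  0.0845]
t 20.95 tcp [0.6332 0.1983 0.1815] yang 97.8 tilt [-4.e-04 -0.e+00 -1.e+00] F [-0.5  0.1 -2.7] w 0.0197 29.999552071094513
linear [ 0.1212 -0.3602  0.0016] yaw 15.6
```

Request:
drive_tool(
  increments=[
    {"hand": 0,"linear": [0.003,-0.01,0],"yaw": 0},
    {"hand": 0,"linear": [0.012,-0.035,0],"yaw": 1},
    {"hand": 0,"linear": [0.024,-0.07,0],"yaw": 3},
    {"hand": 0,"linear": [0.037,-0.11,0],"yaw": 5},
    {"hand": 0,"linear": [0.052,-0.155,0],"yaw": 7},
    {"hand": 0,"linear": [0.068,-0.2,0],"yaw": 9},
    {"hand": 0,"linear": [0.082,-0.245,0],"yaw": 11},
    {"hand": 0,"linear": [0.096,-0.285,0],"yaw": 13},
    {"hand": 0,"linear": [0.108,-0.32,0],"yaw": 14.5},
    {"hand": 0,"linear": [0.116,-0.345,0],"yaw": 15.5},
  ],
)

```text
clock: 21.95
tcp_pos: [0.5638, -0.1622, 0.1813]
orientation: [-0.001, 0.069, 0.998, -0.0]
wrist_force: [0.9, -0.7, -2.7]
grip_width: 0.02
finger_force: 30.0
```

```bash
python3 -c "
from h import *
from workcell import bot
delta(bot.read_state(),[.562,-.175,.05],82.2)
p,d=bot.grab_frame('scene');cv2.imwrite('pics/s4.png',p[...,::-1])"
```

```text
t 21.95 tcp [ 0.5638 -0.1622  0.1813] yang 82.13 tilt [-1.1e-03 -2.0e-04 -1.0e+00] F [ 0.9 -0.7 -2.7] w 0.02 29.999930262565613
linear [-1.000e-04 -1.280e-02  1.313e-01] yaw -0.07
```

View pics/s4.png

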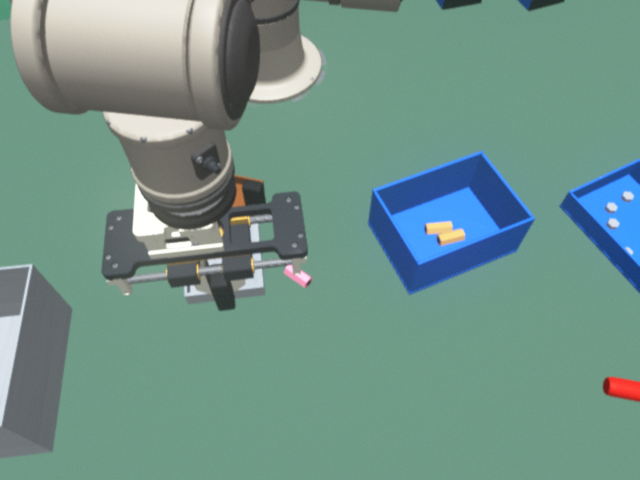

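Both standoffs are in the bin at (438,228) and (452,237). The tray is over its original free spot, so I'll lower it.

Request:
drive_tool(
  increments=[
    {"hand": 0,"linear": [0,-0.004,0.005],"yaw": 0},
    {"hand": 0,"linear": [0,-0.009,0.02],"yaw": 0},
    {"hand": 0,"linear": [0,-0.0128,0.04],"yaw": 0},
    {"hand": 0,"linear": [0,-0.0128,0.062],"yaw": 0},
    {"hand": 0,"linear": [0,-0.0128,0.084],"yaw": 0},
    {"hand": 0,"linear": [0,-0.0128,0.104],"yaw": 0},
    {"hand": 0,"linear": [0,-0.0128,0.12],"yaw": 0},
    {"hand": 0,"linear": [0,-0.0128,0.13],"yaw": 0},
    {"hand": 0,"linear": [0,-0.0128,0.134],"yaw": 0},
    {"hand": 0,"linear": [0,-0.0128,0.135],"yaw": 0},
  ],
)

```text
clock: 23.0
tcp_pos: [0.5636, -0.1715, 0.0465]
orientation: [-0.0, 0.067, 0.998, 0.0]
wrist_force: [-0.6, -0.4, -2.4]
grip_width: 0.0197
finger_force: 30.0
```

Request:
drive_tool(
  increments=[
    {"hand": 0,"linear": [0,0,0.0007],"yaw": 0},
    {"hand": 0,"linear": [0,0,0.0014],"yaw": 0},
    {"hand": 0,"linear": [0,0,0.0021],"yaw": 0},
    {"hand": 0,"linear": [0,0,0.0028],"yaw": 0},
    {"hand": 0,"linear": [0,0,0.0028],"yaw": 0},
  ],
)

```text
clock: 23.5
tcp_pos: [0.5636, -0.1719, 0.044]
orientation: [0.0, 0.067, 0.998, 0.0]
wrist_force: [0.2, 0.1, -2.3]
grip_width: 0.0201
finger_force: 30.0
```

```bash
python3 -c "
from h import *
from workcell import bot
tray(bot,'wrist',82.2);delta(bot.read_state(),[.562,-.175,.041],82.2)"
```

```text
wrist n 33383 pitch(lip down +) 6.65 floor z under TCP -0.0238 X range [-0.1395 -0.0208] Yrange [-0.0406  0.0406]
 brass px 512 [-0.0316  0.0846]
t 23.55 tcp [ 0.5636 -0.1719  0.044 ] yang 82.3 tilt [ 1.e-04  1.e-04 -1.e+00] F [ 0.4 -0.6 -2.9] w 0.0197 29.999586939811707
linear [ 0.0012 -0.0033  0.003 ] yaw 0.1
```

Request:
drive_tool(
  increments=[
    {"hand": 0,"linear": [0,0,0.0005],"yaw": 0},
    {"hand": 0,"linear": [0,0,0.001],"yaw": 0},
    {"hand": 0,"linear": [0,0,0.0015],"yaw": 0},
    {"hand": 0,"linear": [0,0,0.002],"yaw": 0},
  ],
)

```text
clock: 23.95
tcp_pos: [0.5636, -0.1719, 0.0419]
orientation: [0.0, 0.067, 0.998, 0.0]
wrist_force: [-0.2, -0.2, -1.3]
grip_width: 0.0196
finger_force: 30.0
```

Request:
drive_tool(
  increments=[
    {"hand": 0,"linear": [0,0,0.0005],"yaw": 0},
    {"hand": 0,"linear": [0,0,0.001],"yaw": 0},
    {"hand": 0,"linear": [0,0,0.001],"yaw": 0},
  ],
)

```text
clock: 24.25
tcp_pos: [0.5637, -0.1719, 0.0418]
orientation: [0.0, 0.067, 0.998, -0.0]
wrist_force: [-2.0, 0.2, 5.7]
grip_width: 0.0199
finger_force: 30.0
```

Request:
drive_tool(
  increments=[
    {"hand": 0,"linear": [0,0,-0.0008],"yaw": 0},
    {"hand": 0.3,"linear": [0,0,-0.0008],"yaw": 0},
    {"hand": 0.3,"linear": [0,0,-0.0008],"yaw": 0},
    {"hand": 0.6,"linear": [0,0,-0.0008],"yaw": 0},
    {"hand": 0.6,"linear": [0,0,-0.0008],"yaw": 0},
    {"hand": 0.6,"linear": [0,0,-0.0008],"yaw": 0},
    {"hand": 0.6,"linear": [0,0,-0.0008],"yaw": 0},
    {"hand": 0.6,"linear": [0,0,-0.0008],"yaw": 0},
  ],
)

```text
clock: 25.05
tcp_pos: [0.5636, -0.1719, 0.0417]
orientation: [0.0, 0.067, 0.998, 0.0]
wrist_force: [-0.3, -0.0, -0.2]
grip_width: 0.0548
finger_force: 0.0
```

Request:
drive_tool(
  increments=[
    {"hand": 0.6,"linear": [0,0,-0.01],"yaw": 0},
    {"hand": 0.6,"linear": [0,0,-0.03],"yaw": 0},
    {"hand": 0.6,"linear": [0,0,-0.06],"yaw": 0},
    {"hand": 0.6,"linear": [0,0,-0.1],"yaw": 0},
    {"hand": 0.6,"linear": [0,0,-0.14],"yaw": 0},
    {"hand": 0.6,"linear": [0,0,-0.17],"yaw": 0},
    {"hand": 0.6,"linear": [0,0,-0.18],"yaw": 0},
    {"hand": 0.6,"linear": [0,0,-0.18],"yaw": 0},
  ],
)

```text
clock: 25.85
tcp_pos: [0.5641, -0.1721, 0.2235]
orientation: [0.002, 0.067, 0.998, -0.001]
wrist_force: [1.0, 0.3, 0.5]
grip_width: 0.0549
finger_force: 0.0
```

Run:
```python
from h import *
from workcell import bot
s=bot.read_state();delta(s,[.562,-.175,.2],82.2)
c=bot.camera_info("wrist");p,d=bot.grab_frame("wrist");P=cloud(d,c);cv2.imwrite("pics/w5.png",p[...,::-1]);p=p.astype(int)
a=np.radians(-7.8);Q=P-[.5637,-.1719,0];X=Q[...,0]*np.cos(a)+Q[...,1]*np.sin(a);Y=-Q[...,0]*np.sin(a)+Q[...,1]*np.cos(a)
m=(d>0)&(X<-.025)&(X>-.1)&(abs(Y)<.035)&(P[...,2]<.04)
f=np.linalg.lstsq(np.c_[X[m],Y[m],np.ones(m.sum())],P[...,2][m],rcond=None)[0];print("floor tilt deg",np.degrees(f[:2]),"z mean",P[...,2][m].mean())
```

```text
t 25.85 tcp [ 0.5641 -0.1721  0.2235] yang 82.3 tilt [ 0.0032 -0.0014 -1.    ] F [1.  0.3 0.5] w 0.0549 0.0
linear [ 0.0018 -0.0031  0.0235] yaw 0.1
floor tilt deg [-0.06329099  0.03316982] z mean 0.009787637502253825
```

View pics/w5.png

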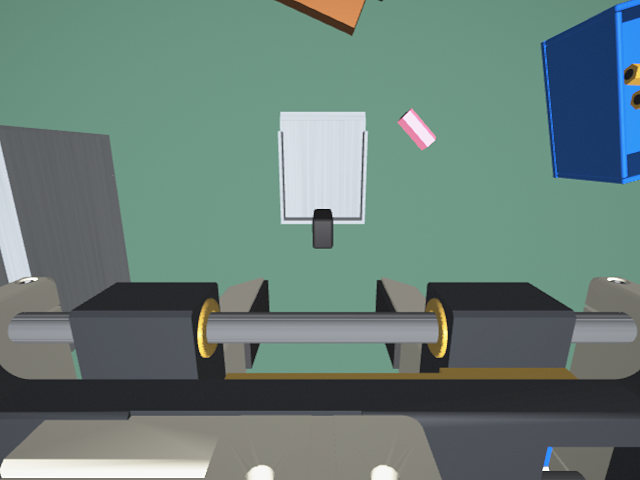

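The empty tray sits flat and upright at (322,170). It is released and clear, and the standoffs are in the bin at the right edge.

```bash
python3 -c "
from workcell import bot
print(bot.hand_in())"
```

```text
the job is handed in; nothing more can be done
None
```

I handed the job in at about 26 s: both brass standoffs are in the deep blue bin, the empty tray is flat on its feet on the bench clear of the bin, and the gripper has let go.

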